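# Load the vial reader and hold its shutter open

### The job

Lift the large white-capped vial out of the sample tray and stand it fully home in the round well of the reader, then let go of it. Then swing the reader's spring-loaded shutter arm, the one with the upright finger post, all the way to its end stop, and finish while still holding it there with the fingers, since the spring would swing it back. The other two things stay in the tray; do not disturb the beaker and the bottle standing nearby.

Things in the scene. Friction and masses are not known exactly. Their poses are not given: they have to be found in the camera images.
- vial_center (a point): centre (half-way up, 30 mm above its foot) of the large glass vial with white cap: 27 mm diameter, 60 mm tall, upright in the tray at the start; grasp the glass body (up to 49 mm above the foot), the cap's top 11 mm give no hold. z axis up along the vial. About 20 to 45 g.
- tray: white open tray fixed on the bench, 130 mm (its x) by 210 mm (its y), 32 mm high, walls 3 mm, inner floor 3 mm above the bench; origin at the centre of its underside. Three things stand in a row along its y axis, about 65 mm apart, in any order: the large vial, a small vial and a syringe filter. The clear room beside each lies along the tray's x axis.
- small_vial_center (a point): centre of the small 2 ml vial (12 mm diameter, 33 mm tall), stays in the tray
- filter_center (a point): centre of the disc-shaped syringe filter (28 mm diameter, 24 mm tall), stays in the tray
- reader: vial reader, a flat box fixed on the bench, 170 mm (its x) by 220 mm (its y), flat deck 52 mm high; origin at the centre of its underside; front with display and keys to its -x. The well is at its (-15, 60) mm, the shutter pivot at (10, -15) mm. On the deck are only the shutter arm with its tail blade (up to 20 mm above the deck, the pivot cap 30 mm), two 18 mm high stop pins and the post.
- well (a point): centre of the floor of the reader's round well: bore 32 mm, 18 mm deep below the deck, with a chamfered mouth; point axes as the reader's. A vial standing fully home has its centre 30 mm above this point.
- shutter_hinge (a point): point on the vertical axis of the shutter arm's pivot, 45 mm above the deck (same height as post_grip). The point's x axis points from the pivot to the post and turns with the arm.
- post_grip (a point): grip point on the axis of the upright round finger post at the end of the shutter arm: 14 mm diameter, 80 mm from the pivot axis; this point is 13 mm below the post's top, 45 mm above the deck and 25 mm above the arm's upper side. The post is fixed to the arm and turns with it.
- shutter (a joint): angle of the shutter arm, rad: 0 at rest (arm towards the reader's front right, tail blade over the light window), grows counter-clockwise seen from above, away from the reader's front, to the end stop at 1.30. The return spring asks about 2 N at the post at rest and 7.5 N at the stop, and swings the arm back when let go.
- beaker_50: small glass beaker, 44 x 51 mm, 61 mm tall, loose on the bench nearer to the robot; origin at the centre of its foot; leave alone
- bottle_buffer: screw-cap bottle, 52 mm diameter, 100 mm tall, loose on the bench behind the work; origin at the centre of its foot; leave alone
There are look-alikes about, which are no part of the job. There is more than one size of the part that bears vial_center; the job needs the smaller.

How it is judged:
On the way, in this order (a step that is already met when the one before it is completed fails the run):
1. the large vial is lifted clear of the tray (z of vial_center in the frame of tray above 0.07 m), for 0.1 s.
2. the large vial stands fully home in the reader's well, let go, with the shutter arm still near rest (horizontal distance between vial_center and well below 0.005 m and z of vial_center in the frame of well between 0.025 and 0.035 m and angle between vial_center's own z axis and vertical below 0.15 rad and contact force between the fingers and scint_vial_1 below 0.1 N and value of joint shutter below 0.3 rad), for 0.2 s.
3. the shutter arm is wound to its end stop (value of joint shutter above 1.24 rad and horizontal distance between vial_center and well below 0.005 m and z of vial_center in the frame of well between 0.025 and 0.035 m and angle between vial_center's own z axis and vertical below 0.15 rad), for 0.3 s.
At the end, for the whole second after the job is handed in: Large vial upright (0.15 rad) on the well floor (5 mm sideways, centre 25 to 35 mm above the floor); shutter arm within 0.06 rad of its end stop with the fingers pressing on the arm or its post by more than 1.5 N; small vial and filter still inside the tray (all of step 3 and contact force between the fingers and shutter above 1.5 N and x of small_vial_center in the frame of tray between -0.064 and 0.064 m and y of small_vial_center in the frame of tray between -0.104 and 0.104 m and z of each of small_vial_center, filter_center in the frame of tray below 0.045 m and x of filter_center in the frame of tray between -0.064 and 0.064 m and y of filter_center in the frame of tray between -0.104 and 0.104 m); the arm keeps its last pose, push and grip.
It fails at once if the beaker or the bottle was moved more than 3 cm (distance of any of beaker_50, bottle_buffer from where it was at the start of the episode above 0.03 m).
It fails at once if the small vial or the filter was lifted out of the tray (z of any of small_vial_center, filter_center in the frame of tray above 0.07 m).
It also fails if it takes over 45 s, if anything falls off the work surface, if the arm or the gripper's body presses on something with over 40 N, if the wrist force passes 120 N, or if a joint passes its speed limit or range.

### The arm

A 6-joint arm with a two-finger parallel gripper is mounted at the origin on a cart in front of the work surface, level with it; the furniture and walls round the work are solid. World frame = base frame: x ahead of the robot, y to its left, z up, the work surface at z = 0. Lengths are in m, angles in rad, forces in N, time in s.
With the tool pointing down it reaches from about 0.35 to 1 m from the base axis. Payload 7.1 kg.
Tool frame: the origin (TCP) lies at the very end of the fingers, on their centre line; the grasp point (between the pads) lies 19 mm behind it; z points along the fingers, y is the direction in which the jaws open and shut (so a half turn about z gives the same grasp; the last joint's range is limited). The gripper opens to 85 mm and grips with 20 to 120 N. Pads are 22 mm wide; open, the fingers measure 114 mm over their backs; the gripper's body (76 mm by 85 mm) begins 54 mm behind the grasp point. The pads swing forward as they close: fully open they stand 13 mm farther back than shut.
Start: joints at [1.252, 0.423, 1.63, -0, 1.089, -0.019], TCP at [0.185, 0.597, 0.231] pointing down, gripper open.
Joint ranges: [-3, 3], [-0.9, 2.11], [0.09, 2.58], [-1.31, 4.45], [0.11, 2.69], [-2.54, 2.54]. Speed limits (rad/s): [2.39, 2.39, 3.01, 3.14, 3.14, 3.14].

### API

Orientations are given as a unit quaternion [x, y, z, w].
In Python, from bench import sensors, get_image, robot gives the robot as it stands. The module is installed in compiled form; this text tells all that it offers.
- The arm moves only by the tool play_rows, never from a script. Its argument "commands" is one flat list of numbers, 7 for each row, row after row: the opening, from 0 (shut) to 1 (fully open), then the shift along the tool's x, y, z in units of 60 mm (1.0 is 60 mm), then the turn, a rotation vector about the tool's x, y, z in rad. A call has 1 to 20 rows; each row is the pose to reach, as a shift and turn from the pose commanded when the call began, along the tool's axes at that moment; what a row does not reach only later rows make up. A row lasts 1/8 s, in which the tool goes at most 62.5 mm and 10.7 degrees, less where a joint would pass 70% of its speed; a pose out of reach is approached as far as the arm can. A call with a gripper value outside its range is refused whole. The fingers move at their own pace and stop on an object; the grip force is fixed at half the most. Time passes only in rows, so rows that repeat a pose let the fingers close. It gives the time, the measured TCP pose, the force and the opening at its end, in the units of the state.
- sensors.observe(): the state, without advancing time (a new reading comes with each control period).
- get_image(name): name is "side" or "top"; returns a dict with "frame" (384x512x3 uint8, red, green, blue), "fovy" (degrees; the focal length in pixels is half the picture's height over the tangent of half this angle, whatever the lens; pixels are square), "cx", "cy" (the principal point, pixels), "T" (4x4, takes a point from camera to world coordinates). Camera axes: x right, y up, looking along -z (the intrinsics and any distortion apply to the point x, -y, -z); pixel columns grow to the right and rows downward; lengths in m; the calibration is good to about 2 mm. A picture is of the moment at which its call begins. There is no depth.
- robot.finish_job(): hands the job in, once; it reports no verdict.
The state is a dict: "t": time; "joint_pos": joint angles; "qvel": joint speeds; "joint_torque": joint torques, N m; "eef_pos": TCP position; "eef_rot": TCP orientation; "contact_force": force on the tool from outside, world axes, zero at the start; "ft_torque": the same for the moment, N m; "grip_width": finger opening in m.
Only numpy, scipy, OpenCV 4.12 (cv2) and the standard library are available. Lean on these libraries where they do the work, as an engineer would, in place of code of your own. Each camera call takes 0.05 s, during which the arm holds its last target.

## Working session

There is one attempt and no reset: what is moved stays moved. The work goes in short steps, Python scripts to look and compute and a tool call to move; the robot and the scene stay as the last step left them, time stands still between calls to the robot, and variables do not carry over. Pictures are saved under pics/ and viewed, and the job is handed in when it is done.

Besides the shell and the picture viewer there is one more tool, called after ">>>" as name(argument=value, ...) on one line, values as JSON. play_rows: Moves the arm, as the interface text tells. Its arguments: {"type":"object","properties":{"commands":{"type":"array"}},"required":["commands"]}

```bash
mkdir -p pics
python3 - <<'E'
from bench import sensors,get_image
import cv2,numpy as np
print(sensors.observe())
for n in("side","top"):
    d=get_image(n);cv2.imwrite(f"pics/{n}0.png",d["frame"][:,:,::-1]);np.savez(f"pics/{n}0.npz",**d)
    print(n,{k:v for k,v in d.items() if k!="frame"})
E
```

```text
{'t': 0.0, 'joint_pos': array([ 1.25200782e+00,  4.23857900e-01,  1.63067245e+00,  5.87155750e-06,
        1.08860002e+00, -1.89964358e-02]), 'qvel': array([ 9.48669956e-05,  9.13848489e-04, -1.90027146e-03, -6.29562349e-04,
        1.33401359e-03,  1.73929196e-03]), 'joint_torque': array([-6.35050365e-04, -5.57375264e+01, -2.81736606e+01, -2.62506347e-05,
        7.49995321e-03, -1.99774712e-05]), 'eef_pos': array([0.18437937, 0.59662215, 0.23054193]), 'eef_rot': array([ 1.49336640e-01,  9.88786113e-01, -7.57482676e-04, -1.31801098e-04]), 'contact_force': array([ 0.01284379, -0.1375543 , -0.04548572]), 'ft_torque': array([-0.01093073, -0.02991444, -0.01191846]), 'grip_width': 0.08526382476705774}
side {'fovy': 50.83982000898639, 'cx': 252.6300144798704, 'cy': 193.12283298772124, 'T': array([[-0.99579732,  0.03364732, -0.08517958,  0.49545137],
       [-0.08981881, -0.54053849,  0.83651104,  0.84529238],
       [-0.01789649,  0.84064618,  0.54128894,  0.53724916],
       [ 0.        ,  0.        ,  0.        ,  1.        ]])}
top {'fovy': 51.38994995503467, 'cx': 257.04731412935485, 'cy': 193.90829861208027, 'T': array([[ 0.0707735 ,  0.97453934, -0.21275384,  0.40566486],
       [-0.99748414,  0.07001292, -0.0111166 ,  0.14688133],
       [ 0.00406195,  0.21300534,  0.97704259,  0.93250448],
       [ 0.        ,  0.        ,  0.        ,  1.        ]])}
```

View pics/side0.png

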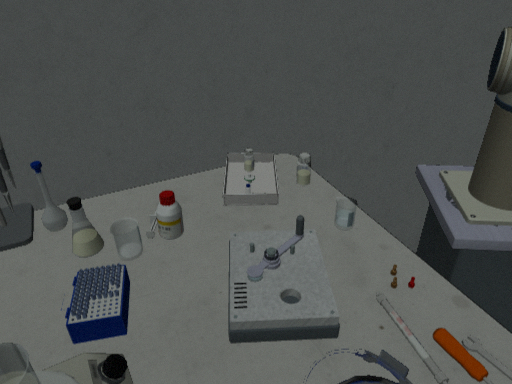

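View pics/top0.png

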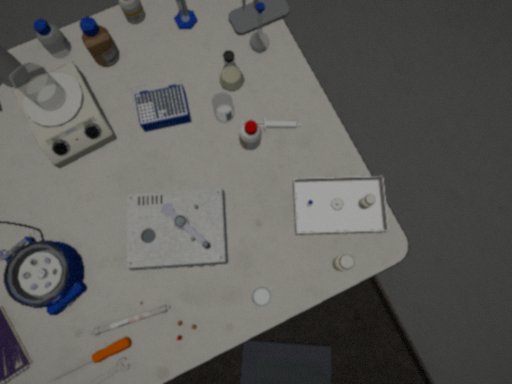

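Run:
```python
import cv2,numpy as np
s=cv2.imread("pics/side0.png");t=cv2.imread("pics/top0.png")
def crop(im,x0,x1,y0,y1,k,n):
    c=cv2.resize(im[y0:y1,x0:x1],None,fx=k,fy=k,interpolation=cv2.INTER_CUBIC)
    c=np.clip(255*(c/255.)**.7,0,255).astype('uint8');cv2.imwrite("pics/"+n,c)
crop(t,110,240,175,285,6,"t_reader.png");crop(t,280,410,165,280,6,"t_tray.png")
crop(s,210,350,205,345,4,"s_reader.png");crop(s,210,370,140,240,5,"s_tray.png")
```

```text
(no output)
```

View pics/t_reader.png

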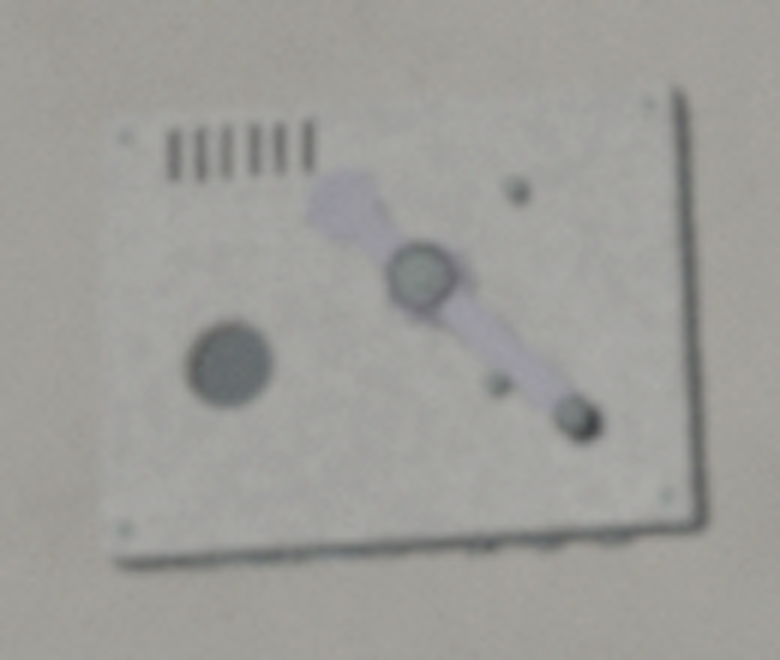

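View pics/t_tray.png

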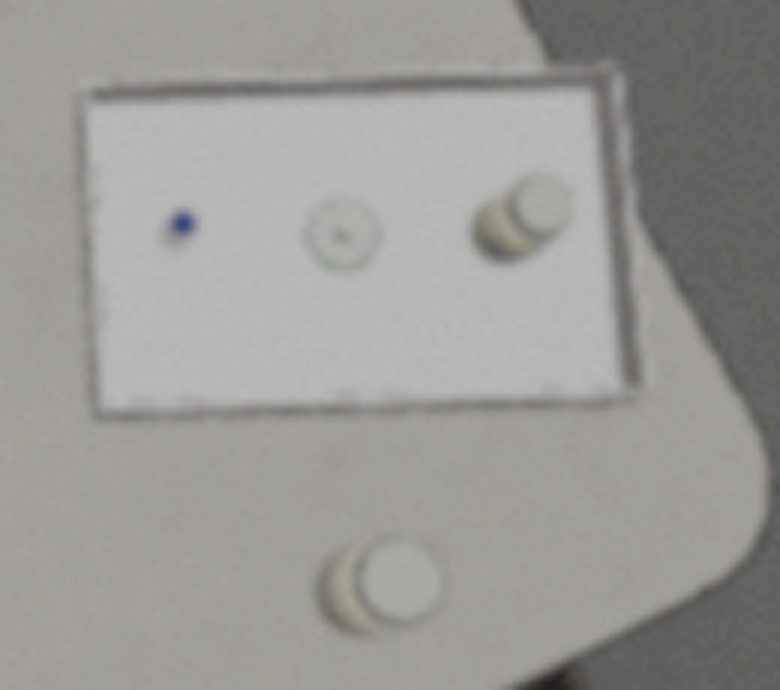

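View pics/s_reader.png

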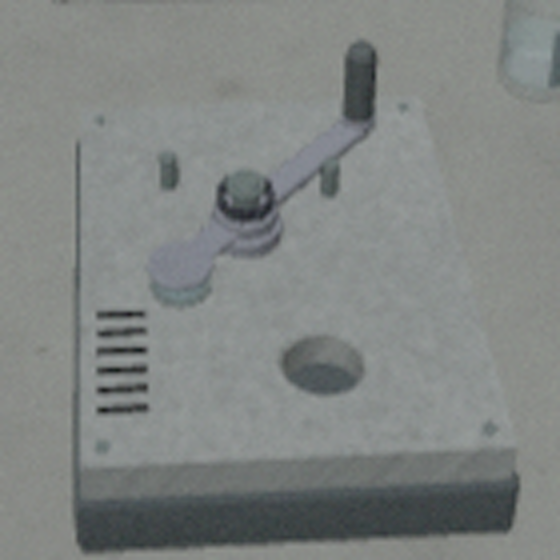

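View pics/s_tray.png

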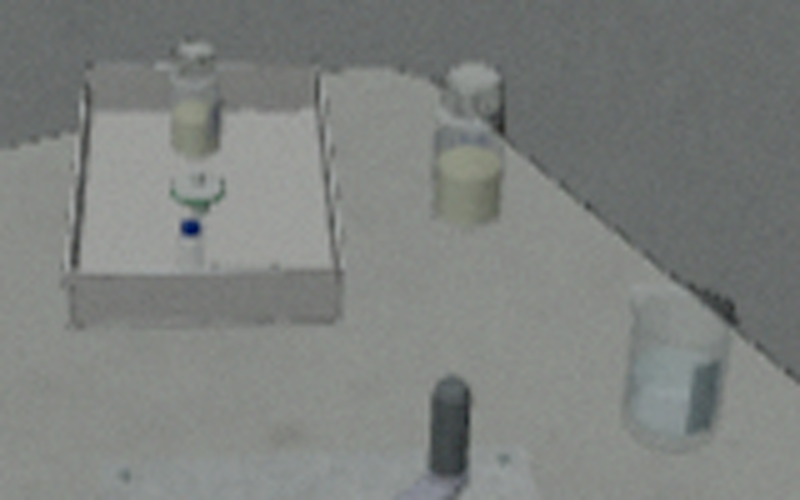

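```bash
cat > h.py <<'E'
import numpy as np,cv2
def cam(d):
    f=d["frame"].shape[0]/2/np.tan(np.radians(float(d["fovy"]))/2); return f,float(d["cx"]),float(d["cy"]),np.array(d["T"])
def ray(d,u,v):
    f,cx,cy,T=cam(d); r=T[:3,:3]@np.array([(u-cx)/f,-(v-cy)/f,-1]); return T[:3,3],r/np.linalg.norm(r)
def onz(d,u,v,z):
    o,r=ray(d,u,v); return o+r*(z-o[2])/r[2]
def tri(a,pa,b,pb):
    o1,r1=ray(a,*pa);o2,r2=ray(b,*pb)
    s=np.linalg.lstsq(np.c_[r1,-r2],o2-o1,rcond=None)[0]
    p,q=o1+r1*s[0],o2+r2*s[1]; return (p+q)/2,np.linalg.norm(p-q)
def proj(d,P):
    f,cx,cy,T=cam(d); p=T[:3,:3].T@(np.array(P)-T[:3,3]); return cx+f*p[0]/-p[2],cy-f*p[1]/-p[2]
E
python3 - <<'E'
from h import *
np.set_printoptions(precision=4,suppress=True)
S=np.load("pics/side0.npz");T=np.load("pics/top0.npz")
c=lambda x,y,k,x0,y0:((x+.5)/k-.5+x0,(y+.5)/k-.5+y0)
def pt(n,t,s,z):
    print(n,z,"top",onz(T,*t,z),"side",onz(S,*s,z),"tri",*tri(T,t,S,s))
tr=lambda x,y:c(x,y,6,110,175);tt=lambda x,y:c(x,y,6,280,165)
sr=lambda x,y:c(x,y,4,210,205);st=lambda x,y:c(x,y,5,210,140)
pt("well",tr(229,364),sr(322,365),.052)
pt("pivot",tr(420,275),sr(247,186),.082)
pt("post",tr(577,415),sr(361,48),.110)
pt("pinfront",tr(498,383),sr(330,166),.07)
pt("pinback",tr(516,190),sr(168,157),.07)
pt("screw FL",tr(124,528),sr(490,428),.052)
pt("screw FR",tr(666,494),sr(403,106),.052)
pt("screw BR",tr(648,104),sr(100,119),.052)
pt("screw BL",tr(125,137),sr(102,446),.052)
pt("vialcap",tt(541,207),st(195,47),.063)
pt("smallcap",tt(182,222),st(191,228),.036)
pt("filter",tt(342,234),st(197,182),.027)
for n,p,s in(("trayFR",(637,400),(322,70)),("trayFL",(97,415),(340,270)),("trayBL",(82,85),(72,278)),("trayBR",(615,68),(90,70))):
    pt(n,tt(*p),st(*s),.032)
E
```

```text
well 0.052 top [0.487  0.3908 0.052 ] side [0.4853 0.3917 0.052 ] tri [0.4862 0.391  0.0514] 0.0017625212805194414
pivot 0.082 top [0.5208 0.3184 0.082 ] side [0.5189 0.3212 0.082 ] tri [0.52   0.3189 0.0802] 0.0020370077645361705
post 0.11 top [0.4728 0.2539 0.11  ] side [0.4715 0.257  0.11  ] tri [0.4721 0.2542 0.1081] 0.001569435251249104
pinfront 0.07 top [0.4854 0.2885 0.07  ] side [0.4836 0.2915 0.07  ] tri [0.4846 0.2889 0.068 ] 0.0020895562886907204
pinback 0.07 top [0.5561 0.2894 0.07  ] side [0.5557 0.2903 0.07  ] tri [0.556  0.2895 0.0694] 0.0004428314358619532
screw FL 0.052 top [0.4252 0.421  0.052 ] side [0.4215 0.4188 0.052 ] tri [0.4235 0.4206 0.0543] 0.003370789379522147
screw FR 0.052 top [0.4513 0.2263 0.052 ] side [0.4485 0.2233 0.052 ] tri [0.4499 0.2262 0.0545] 0.0024956071795804034
screw BR 0.052 top [0.5956 0.2462 0.052 ] side [0.5932 0.2431 0.052 ] tri [0.5939 0.2459 0.0545] 0.0023487801923141637
screw BL 0.052 top [0.5689 0.4407 0.052 ] side [0.5674 0.4383 0.052 ] tri [0.5678 0.4399 0.0541] 0.0014155725008353486
vialcap 0.063 top [ 0.6012 -0.0944  0.063 ] side [ 0.5997 -0.099   0.063 ] tri [ 0.5998 -0.0935  0.066 ] 0.0014441521000607186
smallcap 0.036 top [0.5916 0.035  0.036 ] side [0.5888 0.0369 0.036 ] tri [0.5904 0.0349 0.0351] 0.002728985293725007
filter 0.027 top [ 0.5932 -0.0279  0.027 ] side [ 0.5919 -0.0214  0.027 ] tri [ 0.5934 -0.0286  0.0229] 0.0013263473847872796
trayFR 0.032 top [ 0.5362 -0.14    0.032 ] side [ 0.5348 -0.1368  0.032 ] tri [ 0.5357 -0.1404  0.0303] 0.001588568545333231
trayFL 0.032 top [0.516  0.0633 0.032 ] side [0.5174 0.0629 0.032 ] tri [0.5167 0.0633 0.0321] 0.001353598615017226
trayBL 0.032 top [0.6439 0.0756 0.032 ] side [0.6399 0.0773 0.032 ] tri [0.6421 0.0755 0.0313] 0.003839769797916575
trayBR 0.032 top [ 0.6656 -0.1311  0.032 ] side [ 0.6611 -0.1298  0.032 ] tri [ 0.6634 -0.131   0.0319] 0.004251801588839383
```

```bash
cat >> h.py <<'E'
from scipy.spatial.transform import Rotation as Ro
def go(P,yaw,st=None):
    """row numbers for TCP target P, tool down, tool y along world yaw"""
    from bench import sensors
    st=st or sensors.observe()
    R=Ro.from_quat(st["eef_rot"])
    y=np.array([np.cos(yaw),np.sin(yaw),0])
    c=[]
    for s in(1,-1):
        z=np.array([0,0,-1.]);yy=s*y;G=Ro.from_matrix(np.c_[np.cross(yy,z),yy,z]);c.append((R.inv()*G).as_rotvec())
    r=min(c,key=np.linalg.norm)
    return np.round(R.inv().apply(np.array(P)-st["eef_pos"])/.06,3),np.round(r,3)
E
python3 - <<'E'
from h import *
from bench import sensors
print(go((.6005,-.0945,.15),.098))
E
```

```text
(array([-10.028,  -8.956,   1.356]), array([-1.000e-03,  1.000e-03,  1.173e+00]))
```

>>> play_rows(commands=[0.65,-10.03,-8.96,1.36,0,0,1.173,0.65,-10.03,-8.96,1.36,0,0,1.173,0.65,-10.03,-8.96,1.36,0,0,1.173,0.65,-10.03,-8.96,1.36,0,0,1.173,0.65,-10.03,-8.96,1.36,0,0,1.173,0.65,-10.03,-8.96,1.36,0,0,1.173,0.65,-10.03,-8.96,1.36,0,0,1.173,0.65,-10.03,-8.96,1.36,0,0,1.173,0.65,-10.03,-8.96,1.36,0,0,1.173,0.65,-10.03,-8.96,1.36,0,0,1.173,0.65,-10.03,-8.96,1.36,0,0,1.173,0.65,-10.03,-8.96,1.36,0,0,1.173,0.65,-10.03,-8.96,1.36,0,0,1.173,0.65,-10.03,-8.96,1.36,0,0,1.173,0.65,-10.03,-8.96,1.36,0,0,1.173,0.65,-10.03,-8.96,1.36,0,0,1.173])

```text
t: 2.1
eef_pos: [0.6, -0.0931, 0.1496]
eef_rot: [0.671, 0.741, -0.0, -0.0]
contact_force: [0.2, -0.2, -0.0]
grip_width: 0.0555
```

Run:
```python
from h import *
from bench import sensors,get_image
st=sensors.observe();print(st["t"],st["eef_pos"],st["grip_width"],st["joint_pos"])
print(go((.6005,-.0945,.15),.098),go((.6005,-.0945,.026),.098))
for n in("side","top"):
    d=get_image(n);u,v=map(int,proj(d,st["eef_pos"]));f=d["frame"];k=f[max(0,v-60):v+90,max(0,u-90):u+90]
    cv2.imwrite(f"pics/{n}1.png",cv2.resize(k[:,:,::-1],None,fx=4,fy=4));print(u,v)
```

```text
2.1 [ 0.5999954  -0.09311489  0.14963017] 0.055499797240474304 [-1.73621262e-01  4.98813978e-01  1.72524681e+00  1.43885413e-04
  9.18447673e-01 -2.72910464e-01]
(array([-0.024,  0.006, -0.006]), array([-0.001, -0.   ,  0.001])) (array([-0.025,  0.008,  2.06 ]), array([-0.001, -0.   ,  0.001]))
247 118
381 191
```

View pics/side1.png

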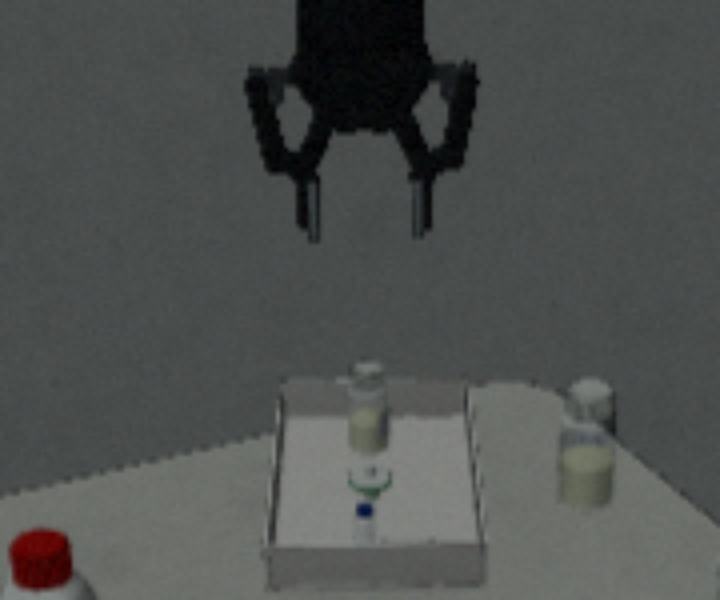

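View pics/top1.png

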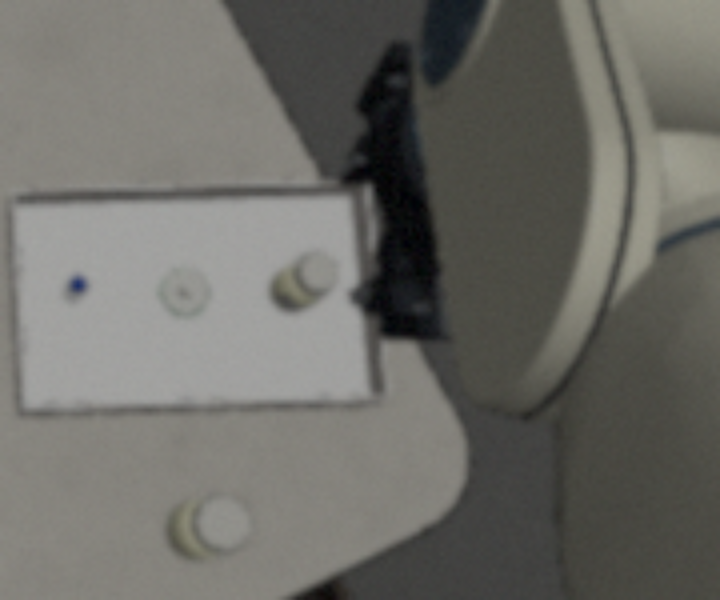

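>>> play_rows(commands=[0.65,-0.015,0.008,1.0,0,0,0,0.65,-0.02,0.008,1.6,0,0,0,0.65,-0.02,0.008,2.06,0,0,0,0.65,-0.02,0.008,2.06,0,0,0,0.65,-0.02,0.008,2.06,0,0,0])

```text
t: 2.82
eef_pos: [0.6021, -0.095, 0.0273]
eef_rot: [0.671, 0.741, 0.0, 0.001]
contact_force: [0.2, 1.3, 0.4]
grip_width: 0.0556
```

Run:
```python
from h import *
from bench import sensors,get_image
for n in("side","top"):
    d=get_image(n);u,v=(250,160) if n=="side" else (370,200);f=d["frame"];k=f[max(0,v-60):v+60,max(0,u-60):u+60]
    cv2.imwrite(f"pics/{n}2.png",cv2.resize(k[:,:,::-1],None,fx=5,fy=5))
```

```text
(no output)
```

View pics/side2.png

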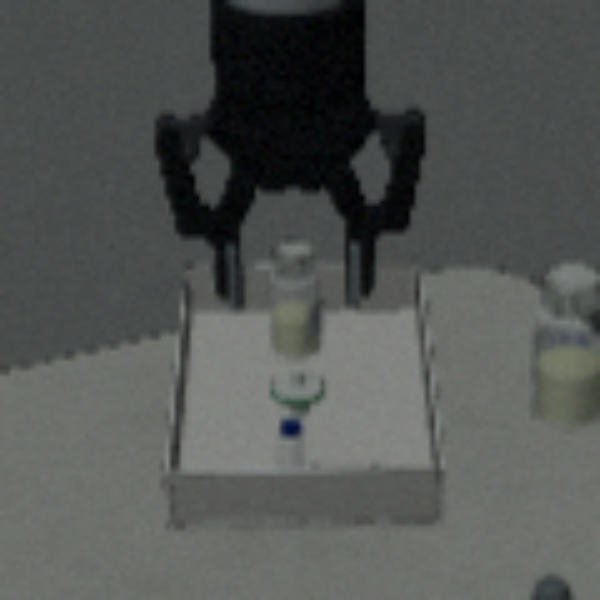

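View pics/top2.png

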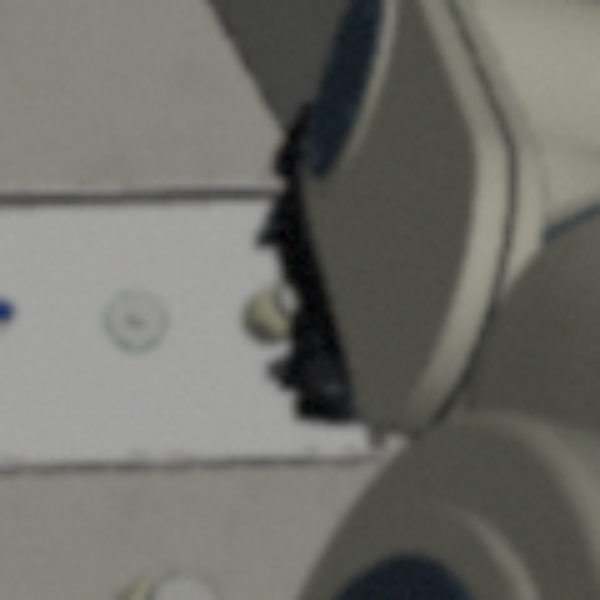

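>>> play_rows(commands=[0.45,0,0,0,0,0,0,0.3,0,0,0,0,0,0,0.2,0,0,0,0,0,0,0.1,0,0,0,0,0,0,0.1,0,0,0,0,0,0,0.1,0,0,0,0,0,0])

```text
t: 3.68
eef_pos: [0.6019, -0.0955, 0.0273]
eef_rot: [0.672, 0.741, 0.0, 0.0]
contact_force: [-1.0, 0.8, 7.8]
grip_width: 0.0246
```

>>> play_rows(commands=[0.1,0,0,-0.5,0,0,0,0.1,0,0,-1.2,0,0,0,0.1,0,0,-2.0,0,0,0,0.1,0,0,-2.6,0,0,0,0.1,0,0,-2.6,0,0,0,0.1,0,0,-2.6,0,0,0])

```text
t: 4.42
eef_pos: [0.6007, -0.0953, 0.1815]
eef_rot: [0.672, 0.741, -0.0, -0.0]
contact_force: [-0.7, -0.2, -0.9]
grip_width: 0.0242
```

Run:
```python
from h import *
from bench import sensors,get_image
st=sensors.observe();print(st["eef_pos"],st["contact_force"])
print(go((.486,.391,.185),.098),go((.486,.391,.185),.134))
for n in("side","top"):
    d=get_image(n);u,v=(250,140) if n=="side" else (370,200);f=d["frame"];k=f[max(0,v-60):v+60,max(0,u-60):u+60]
    cv2.imwrite(f"pics/{n}3.png",cv2.resize(k[:,:,::-1],None,fx=5,fy=5))
```

```text
[ 0.60070122 -0.09530291  0.18154101] [-0.71557079 -0.20616048 -0.87030641]
(array([ 8.253, -1.11 , -0.055]), array([-0.001, -0.   , -0.   ])) (array([ 8.253, -1.11 , -0.055]), array([-0.001, -0.   , -0.036]))
```

View pics/side3.png

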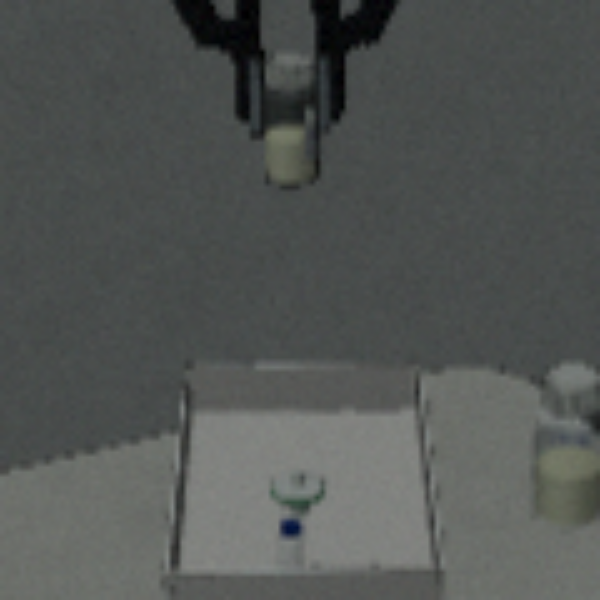

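View pics/top3.png

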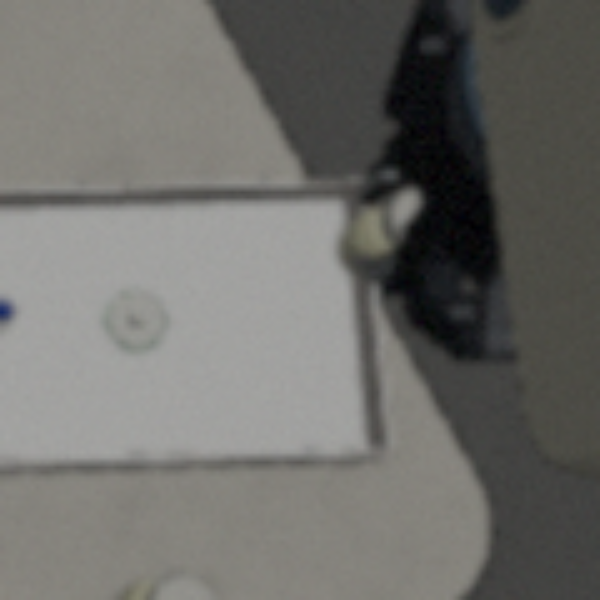

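Run:
```python
from h import *
S=np.load("pics/side0.npz");T=np.load("pics/top0.npz")
t=(310+370/5-.4,140+242/5-.4);s=(190+293/5-.4,80+174/5-.4)
print(tri(T,t,S,s),onz(T,*t,.158),proj(T,(.6007,-.0953,.158)),t,proj(S,(.6007,-.0953,.158)),s)
print(proj(S,(.6007,-.0953,.218)),(190+291/5,80+60/5))
```

```text
(array([ 0.60069869, -0.0941479 ,  0.16122686]), np.float64(0.005663029839813736)) [ 0.60445011 -0.09535611  0.158     ] (np.float64(383.56562128580856), np.float64(189.82527383272478)) (383.6, 188.0) (np.float64(247.16735969592656), np.float64(115.17402181688453)) (248.2, 114.39999999999999)
(np.float64(246.5363258355203), np.float64(91.52280276571116)) (248.2, 92.0)
```

>>> play_rows(commands=[0.1,8.25,-1.11,-0.05,0,0,0,0.1,8.25,-1.11,-0.05,0,0,0,0.1,8.25,-1.11,-0.05,0,0,0,0.1,8.25,-1.11,-0.05,0,0,0,0.1,8.25,-1.11,-0.05,0,0,0,0.1,8.25,-1.11,-0.05,0,0,0,0.1,8.25,-1.11,-0.05,0,0,0,0.1,8.25,-1.11,-0.05,0,0,0,0.1,8.25,-1.11,-0.05,0,0,0,0.1,8.25,-1.11,-0.05,0,0,0,0.1,8.25,-1.11,-0.05,0,0,0,0.1,8.25,-1.11,-0.05,0,0,0])

```text
t: 6.02
eef_pos: [0.4871, 0.3895, 0.1849]
eef_rot: [0.672, 0.74, -0.0, -0.0]
contact_force: [0.4, 0.3, 0.4]
grip_width: 0.0246
```

Run:
```python
from h import *
from bench import sensors,get_image
st=sensors.observe();print(st["eef_pos"],st["contact_force"])
print(go((.486,.391,.085),.098))
for n in("side","top"):
    d=get_image(n);u,v=(290,250) if n=="side" else (150,220);f=d["frame"];k=f[max(0,v-100):v+100,max(0,u-75):u+75]
    cv2.imwrite(f"pics/{n}4.png",cv2.resize(k[:,:,::-1],None,fx=4,fy=3.0*4/3))
```

```text
[0.48707157 0.38946861 0.18494716] [0.43621747 0.26566192 0.41284238]
(array([ 0.028, -0.015,  1.666]), array([-0.   ,  0.   , -0.002]))
```

View pics/side4.png

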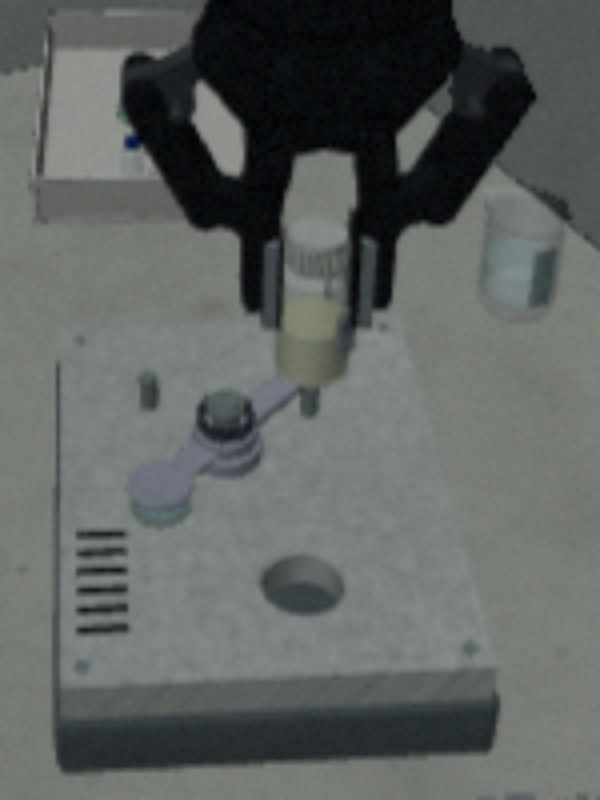

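View pics/top4.png

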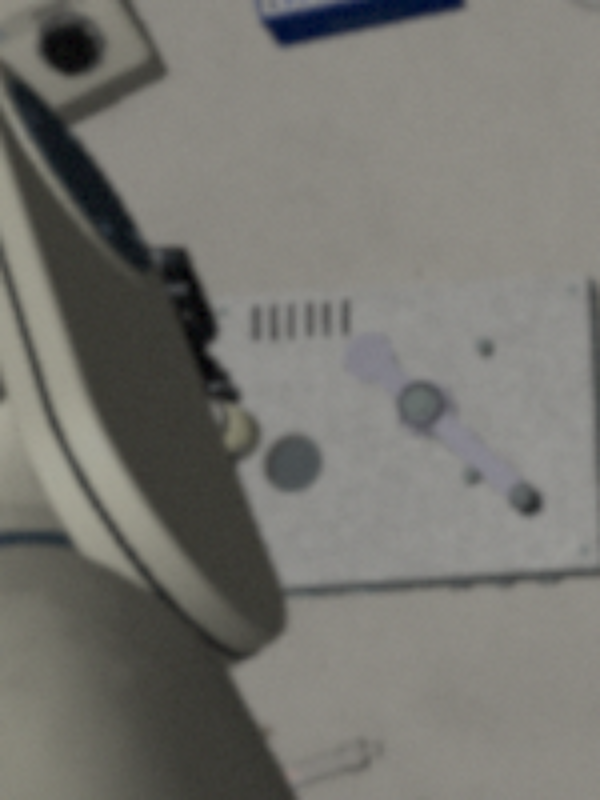

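Run:
```python
from h import *
S=np.load("pics/side0.npz")
for z in (.159,.219): print(proj(S,(.4871,.3895,z)))
for p in((311,369),(319,218)): print(p[0]/4-.4+215,p[1]/4-.4+150)
for z in (.034,.052):print(proj(S,(.486,.391,z)))
```

```text
(np.float64(291.2990045680914), np.float64(242.73664988748897))
(np.float64(292.78602402858945), np.float64(208.7923789967549))
292.35 241.85
294.35 204.1
(np.float64(289.3463216431776), np.float64(303.3609505254643))
(np.float64(289.7008993394192), np.float64(295.5106188293117))
```

>>> play_rows(commands=[0.1,0.02,-0.015,0.8,0,0,0,0.1,0.02,-0.015,1.4,0,0,0,0.1,0.03,-0.015,1.65,0,0,0,0.1,0.03,-0.015,1.65,0,0,0,0.1,0.03,-0.015,1.65,0,0,0])

```text
t: 6.75
eef_pos: [0.4865, 0.3931, 0.0876]
eef_rot: [0.672, 0.741, 0.001, 0.0]
contact_force: [0.7, -0.2, -0.1]
grip_width: 0.0245
```

Run:
```python
from h import *
from bench import sensors,get_image
st=sensors.observe();print(st["eef_pos"],st["contact_force"])
print(go((.486,.391,.058),.098))
for n in("side","top"):
    d=get_image(n);u,v=(290,280) if n=="side" else (150,230);f=d["frame"];k=f[max(0,v-50):v+50,max(0,u-50):u+50]
    cv2.imwrite(f"pics/{n}5.png",cv2.resize(k[:,:,::-1],None,fx=6,fy=6))
```

```text
[0.48652846 0.39306736 0.08759051] [ 0.7407352  -0.23768222 -0.14028672]
(array([-0.034, -0.013,  0.493]), array([ 0.002, -0.001, -0.   ]))
```

View pics/side5.png

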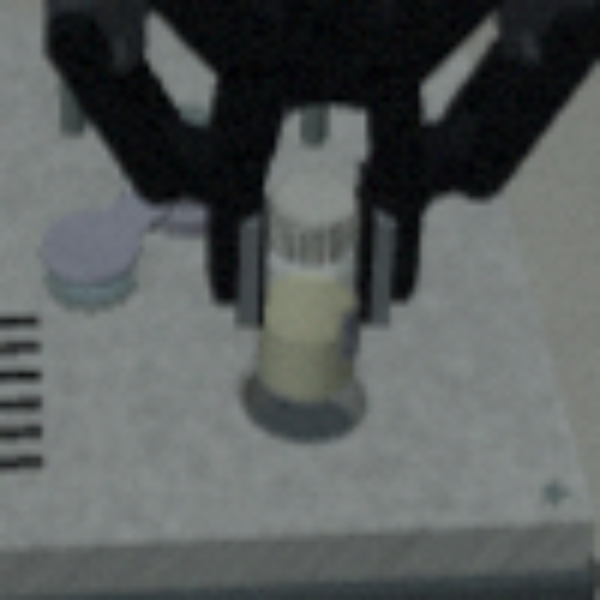

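View pics/top5.png

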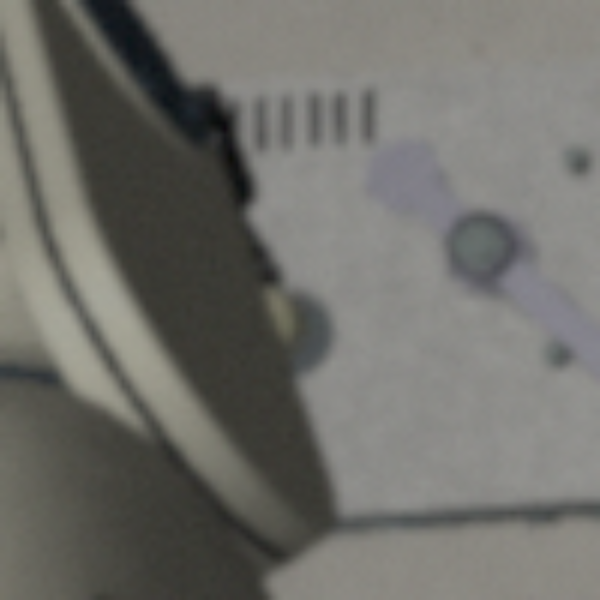

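Run:
```python
from h import *
S=np.load("pics/side0.npz")
print(proj(S,(.4865,.3931,.0641)), onz(S,290.5,292.2,.0641),onz(S,290.5,292.2,.0605),onz(S,240+304.5/6-.4,230+401/6-.4,.052))
```

```text
(np.float64(289.60859298687234), np.float64(291.0734914671804)) [0.48508145 0.39536561 0.0641    ] [0.48500255 0.3919423  0.0605    ] [0.48495075 0.3928661  0.052     ]
```

>>> play_rows(commands=[0.1,-0.025,-0.01,0.1,0,0,0,0.1,-0.025,-0.01,0.2,0,0,0,0.1,-0.025,-0.01,0.3,0,0,0,0.1,-0.025,-0.01,0.38,0,0,0,0.1,-0.025,-0.01,0.45,0,0,0,0.1,-0.025,-0.01,0.45,0,0,0])

```text
t: 7.6
eef_pos: [0.4851, 0.3908, 0.0588]
eef_rot: [0.672, 0.741, -0.0, -0.0]
contact_force: [0.1, 0.4, -0.8]
grip_width: 0.0243
```

Run:
```python
from h import *
from bench import sensors,get_image
for n in("side",):
    d=get_image(n);u,v=(290,280) if n=="side" else (150,230);f=d["frame"];k=f[max(0,v-50):v+50,max(0,u-50):u+50]
    cv2.imwrite(f"pics/{n}6.png",cv2.resize(k[:,:,::-1],None,fx=6,fy=6))
```

```text
(no output)
```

View pics/side6.png

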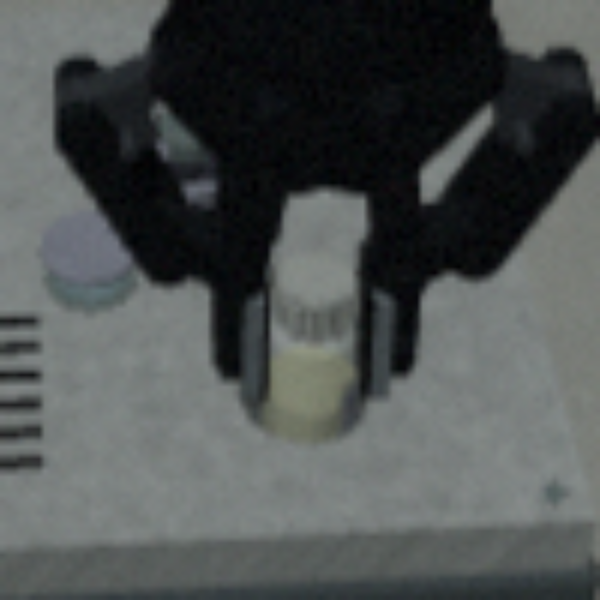

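>>> play_rows(commands=[0.1,0,0,0.02,0,0,0,0.1,0,0,0.03,0,0,0,0.1,0,0,0.03,0,0,0])

```text
t: 8.02
eef_pos: [0.4853, 0.391, 0.0583]
eef_rot: [0.672, 0.741, 0.0, 0.0]
contact_force: [-1.1, -0.8, 7.6]
grip_width: 0.0245
```

>>> play_rows(commands=[0.35,0,0,0,0,0,0,0.4,0,0,0,0,0,0,0.55,0,0,0,0,0,0,0.55,0,0,0,0,0,0,0.55,0,0,-0.4,0,0,0,0.55,0,0,-1.2,0,0,0,0.55,0,0,-2.0,0,0,0,0.55,0,0,-2.2,0,0,0,0.55,0,0,-2.2,0,0,0])

```text
t: 9.15
eef_pos: [0.4853, 0.391, 0.1899]
eef_rot: [0.672, 0.741, 0.001, 0.0]
contact_force: [-0.0, 0.1, 0.1]
grip_width: 0.0471
```

Run:
```python
from h import *
from bench import sensors,get_image
st=sensors.observe();print(st["eef_pos"],st["joint_pos"])
print(go((.4725,.255,.185),-.64))
for n in("side","top"):
    d=get_image(n);u,v=(290,280) if n=="side" else (175,230);f=d["frame"];k=f[max(0,v-60):v+50,max(0,u-50):u+50]
    cv2.imwrite(f"pics/{n}7.png",cv2.resize(k[:,:,::-1],None,fx=5,fy=5))
```

```text
[0.48529185 0.39103297 0.18989077] [ 6.59156798e-01  4.67630550e-01  1.66565728e+00 -8.57650374e-06
  1.00689183e+00  5.61152467e-01]
(array([-2.236, -0.434,  0.079]), array([ 0.001, -0.001,  0.738]))
```

View pics/side7.png

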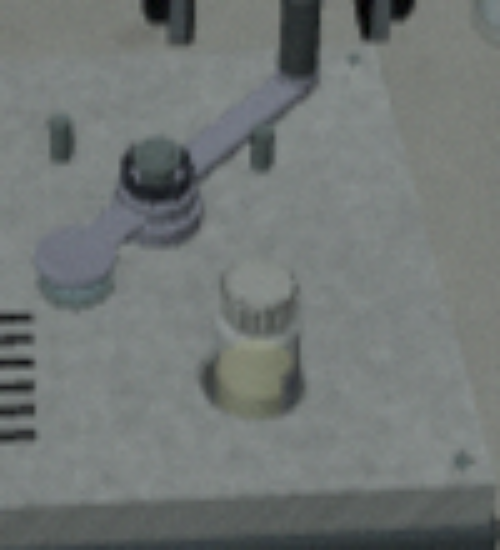

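View pics/top7.png

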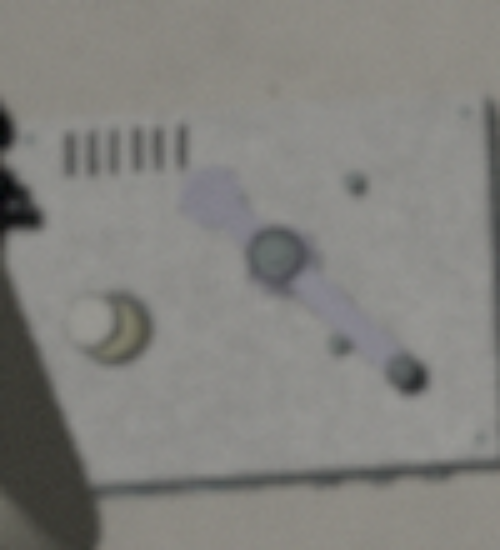

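Run:
```python
from h import *
S=np.load("pics/side0.npz");T=np.load("pics/top0.npz")
t=(125+92/5-.4,170+320/5-.4);s=(240+260/5-.4,220+279/5-.4)
print(tri(T,t,S,s),onz(T,*t,.094),onz(S,*s,.094))
```

```text
(array([0.48513736, 0.38947024, 0.09447256]), np.float64(0.001367282834759991)) [0.48586625 0.38955856 0.094     ] [0.4844476 0.3890943 0.094    ]
```

>>> play_rows(commands=[0.5,-2.24,-0.43,0.08,0,0,0.738,0.5,-2.24,-0.43,0.08,0,0,0.738,0.5,-2.24,-0.43,0.08,0,0,0.738,0.5,-2.24,-0.43,0.08,0,0,0.738,0.5,-2.24,-0.43,0.08,0,0,0.738,0.5,-2.24,-0.43,0.08,0,0,0.738,0.5,-2.24,-0.43,0.08,0,0,0.738])

```text
t: 10.12
eef_pos: [0.4724, 0.2548, 0.1841]
eef_rot: [0.893, 0.45, -0.0, 0.0]
contact_force: [-0.9, 0.6, 0.2]
grip_width: 0.0425
```

Run:
```python
from h import *
from bench import sensors,get_image
st=sensors.observe();print(st["eef_pos"],st["joint_pos"])
print(go((.4725,.255,.080),-.64))
for n in("side","top"):
    d=get_image(n);u,v=(290,220) if n=="side" else (205,230);f=d["frame"];k=f[max(0,v-60):v+60,max(0,u-60):u+60]
    cv2.imwrite(f"pics/{n}8.png",cv2.resize(k[:,:,::-1],None,fx=5,fy=5))
```

```text
[0.47235595 0.25478081 0.18406052] [ 4.72481500e-01  3.57898450e-01  1.86174088e+00 -1.92016179e-06
  9.22723851e-01  1.11011713e+00]
(array([0.006, 0.   , 1.734]), array([-0.   ,  0.001,  0.002]))
```

View pics/side8.png

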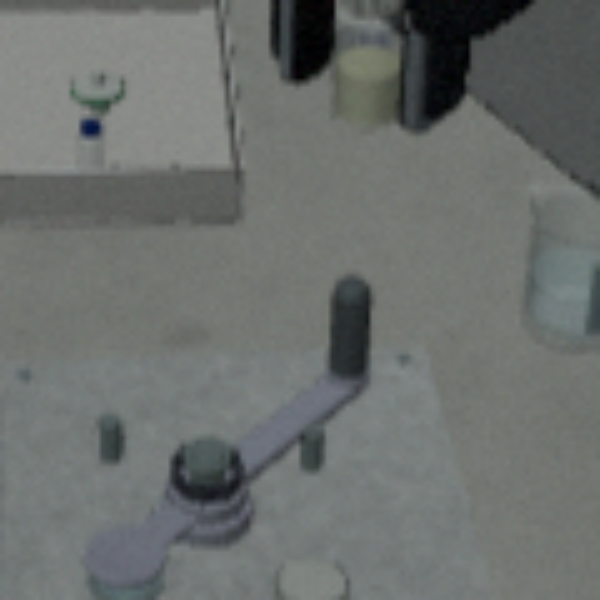

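View pics/top8.png

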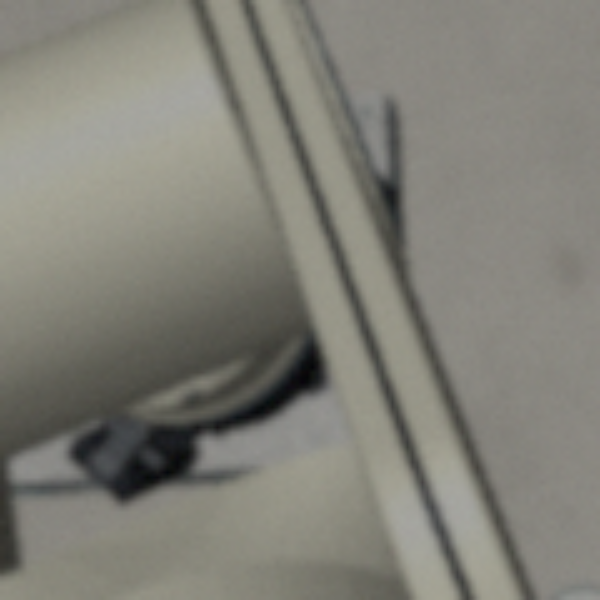

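>>> play_rows(commands=[0.5,0,0,0.7,0,0,0,0.5,0,0,1.2,0,0,0,0.5,0,0,1.55,0,0,0,0.5,0,0,1.72,0,0,0,0.5,0,0,1.72,0,0,0])

```text
t: 10.85
eef_pos: [0.4724, 0.2546, 0.081]
eef_rot: [0.894, 0.449, -0.0, -0.0]
contact_force: [-0.1, 0.0, -0.6]
grip_width: 0.0427
```

Run:
```python
from h import *
from bench import sensors,get_image
st=sensors.observe();print(st["eef_pos"],st["contact_force"])
for n in("side",):
    d=get_image(n);u,v=(290,230) if n=="side" else (205,230);f=d["frame"];k=f[max(0,v-60):v+60,max(0,u-60):u+60]
    cv2.imwrite(f"pics/{n}9.png",cv2.resize(k[:,:,::-1],None,fx=5,fy=5))
```

```text
[0.47235774 0.25458152 0.08099551] [-0.05213105  0.016052   -0.59679637]
```

View pics/side9.png

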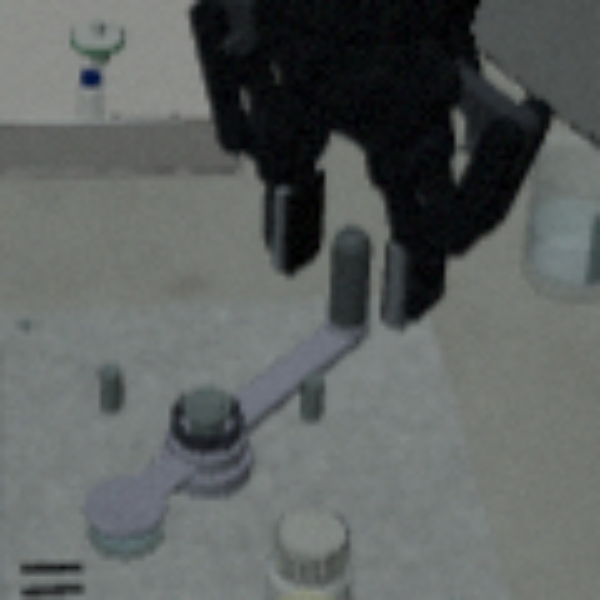

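>>> play_rows(commands=[0.3,0,0,0,0,0,0,0.15,0,0,0,0,0,0,0.0,0,0,0,0,0,0,0.0,0,0,0,0,0,0,0.0,0,0,0,0,0,0])

```text
t: 11.52
eef_pos: [0.473, 0.255, 0.0823]
eef_rot: [0.894, 0.449, 0.001, -0.0]
contact_force: [-1.6, 0.5, 5.8]
grip_width: 0.0118
```

Run:
```python
from h import *
from bench import sensors
np.set_printoptions(precision=3,suppress=True)
st=sensors.observe();p=st["eef_pos"];print(p,st["contact_force"],st["grip_width"])
c=np.array([.52,.3195]);v=p[:2]-c;print(np.linalg.norm(v),np.arctan2(v[1],v[0]))
R=Ro.from_quat(st["eef_rot"])
for a in np.r_[np.arange(.1,1.31,.1),1.33]:
    q=c+Ro.from_euler('z',a).as_matrix()[:2,:2]@v
    print(round(a,2),R.inv().apply(np.r_[q,p[2]]-p)/.06,q)
```

```text
[0.473 0.255 0.082] [-1.6    0.482  5.798] 0.011755863123336947
0.07986994049650961 -2.2006407176177936
0.1 [0.008 0.133 0.   ] [0.48  0.251]
0.2 [0.029 0.264 0.   ] [0.487 0.247]
0.3 [0.063 0.393 0.   ] [0.494 0.244]
0.4 [0.11  0.517 0.   ] [0.502 0.242]
0.5 [0.169 0.637 0.   ] [0.51 0.24]
0.6 [0.24  0.749 0.001] [0.518 0.24 ]
0.7 [0.322 0.854 0.001] [0.526 0.24 ]
0.8 [0.413 0.951 0.001] [0.534 0.241]
0.9 [0.514 1.038 0.001] [0.541 0.243]
1.0 [0.623 1.114 0.001] [0.549 0.245]
1.1 [0.739 1.179 0.001] [0.556 0.248]
1.2 [0.861 1.232 0.002] [0.563 0.252]
1.3 [0.988 1.273 0.002] [0.57  0.257]
1.33 [1.027 1.282 0.002] [0.571 0.258]
```

>>> play_rows(commands=[0,0.008,0.133,0,0,0,-0.1,0,0.029,0.264,0,0,0,-0.2,0,0.063,0.393,0,0,0,-0.3,0,0.11,0.517,0,0,0,-0.4,0,0.169,0.637,0,0,0,-0.5,0,0.24,0.749,0,0,0,-0.6,0,0.322,0.854,0,0,0,-0.7,0,0.322,0.854,0,0,0,-0.7])

```text
t: 12.52
eef_pos: [0.5252, 0.2389, 0.0822]
eef_rot: [0.685, 0.728, -0.0, 0.0]
contact_force: [-3.8, -4.0, 10.0]
grip_width: 0.0117
```

Run:
```python
from h import *
from bench import sensors,get_image
np.set_printoptions(precision=3,suppress=True)
st=sensors.observe();p=st["eef_pos"];print(p,st["contact_force"],st["ft_torque"],st["grip_width"])
c=np.array([.52,.3195]);v=p[:2]-c;a0=np.arctan2(v[1],v[0])+2.2006;print(np.linalg.norm(v),a0)
R=Ro.from_quat(st["eef_rot"])
for da in np.arange(.1,.71,.1):
    q=c+Ro.from_euler('z',da).as_matrix()[:2,:2]@v
    print(round(a0+da,2),R.inv().apply(np.r_[q,p[2]]-p)/.06,q)
d=get_image("side");k=d["frame"][150:330,200:340]
cv2.imwrite("pics/side10.png",cv2.resize(k[:,:,::-1],None,fx=4,fy=4))
```

```text
[0.525 0.239 0.082] [-3.842 -3.968  9.98 ] [-0.549  0.591 -0.028] 0.011694042320420555
0.08078104764762611 0.6939187488403711
0.79 [ 0.007  0.134 -0.   ] [0.533 0.24 ]
0.89 [ 0.028  0.267 -0.   ] [0.541 0.242]
0.99 [ 0.061  0.398 -0.   ] [0.549 0.244]
1.09 [ 0.108  0.524 -0.   ] [0.556 0.247]
1.19 [ 0.167  0.645 -0.001] [0.563 0.251]
1.29 [ 0.238  0.759 -0.001] [0.57  0.256]
1.39 [ 0.319  0.866 -0.001] [0.576 0.261]
```

View pics/side10.png

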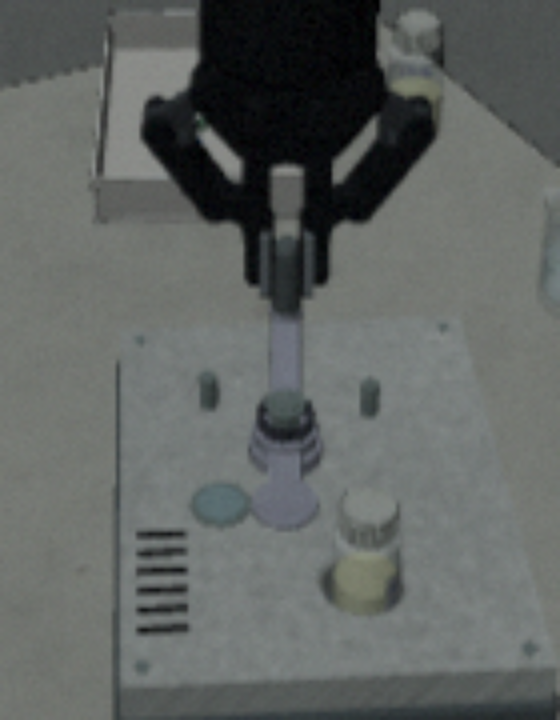

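>>> play_rows(commands=[0,0.007,0.134,0,0,0,-0.1,0,0.028,0.267,0,0,0,-0.2,0,0.061,0.398,0,0,0,-0.3,0,0.108,0.524,0,0,0,-0.4,0,0.167,0.645,0,0,0,-0.5,0,0.2,0.705,0,0,0,-0.55,0,0.238,0.759,0,0,0,-0.6,0,0.238,0.759,0,0,0,-0.6,0,0.238,0.759,0,0,0,-0.6])

```text
t: 13.7
eef_pos: [0.5695, 0.2551, 0.0823]
eef_rot: [0.44, 0.898, -0.001, 0.0]
contact_force: [-2.3, -7.2, 8.5]
grip_width: 0.0121
```

```bash
cat > chk.py <<'E'
from h import *
from bench import sensors,get_image
import sys
np.set_printoptions(precision=3,suppress=True)
st=sensors.observe();p=st["eef_pos"];print(st["t"],p,st["contact_force"],st["ft_torque"],st["grip_width"])
c=np.array([.52,.3195]);v=p[:2]-c;a0=np.arctan2(v[1],v[0])+2.2006;print(np.linalg.norm(v),a0)
R=Ro.from_quat(st["eef_rot"]);print(R.inv().apply(st["contact_force"]))
d=get_image("side");k=d["frame"][150:330,200:340]
cv2.imwrite(f"pics/side{sys.argv[1]}.png",cv2.resize(k[:,:,::-1],None,fx=4,fy=4))
E
python3 chk.py 11
```

```text
13.7 [0.57  0.255 0.082] [-2.334 -7.22   8.5  ] [-1.143  0.463 -0.091] 0.012103004175657035
0.08126645476862361 1.285281044391881
[-4.28  -6.286 -8.484]
```

View pics/side11.png

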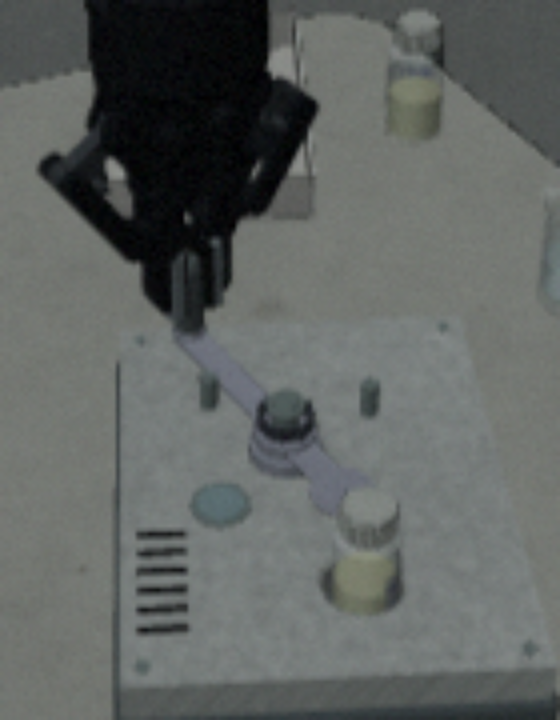

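>>> play_rows(commands=[0,0.0,0.03,0,0,0,-0.02,0,0.0,0.06,0,0,0,-0.04,0,0.0,0.06,0,0,0,-0.04])

```text
t: 14.12
eef_pos: [0.5702, 0.2556, 0.0821]
eef_rot: [0.422, 0.907, -0.003, -0.002]
contact_force: [-8.9, -14.3, 15.0]
grip_width: 0.0115
```

```bash
python3 chk.py 12
```

```text
14.125 [0.57  0.256 0.082] [ -8.892 -14.304  14.977] [-2.168  1.431 -0.275] 0.011481538827981416
0.08126861433658648 1.2960849796531044
[ -5.214 -16.127 -14.856]
```

>>> play_rows(commands=[0,0,0.01,0,0,0,0,0,0,0.01,0,0,0,0,0,0,0.01,0,0,0,0,0,0,0.01,0,0,0,0])

```text
t: 14.68
eef_pos: [0.5702, 0.2557, 0.0821]
eef_rot: [0.422, 0.907, -0.004, -0.002]
contact_force: [-10.8, -15.3, 16.5]
grip_width: 0.0117
```

```bash
python3 chk.py 13; python3 -c "
from bench import get_image
import cv2;cv2.imwrite('pics/top13.png',get_image('top')['frame'][:,:,::-1]);cv2.imwrite('pics/side13f.png',get_image('side')['frame'][:,:,::-1])"
```

```text
14.675 [0.57  0.256 0.082] [-10.81  -15.338  16.488] [-2.36   1.609 -0.27 ] 0.011674380130930346
0.08124524894391234 1.2966269194768554
[ -4.773 -18.284 -16.336]
```

View pics/side13.png

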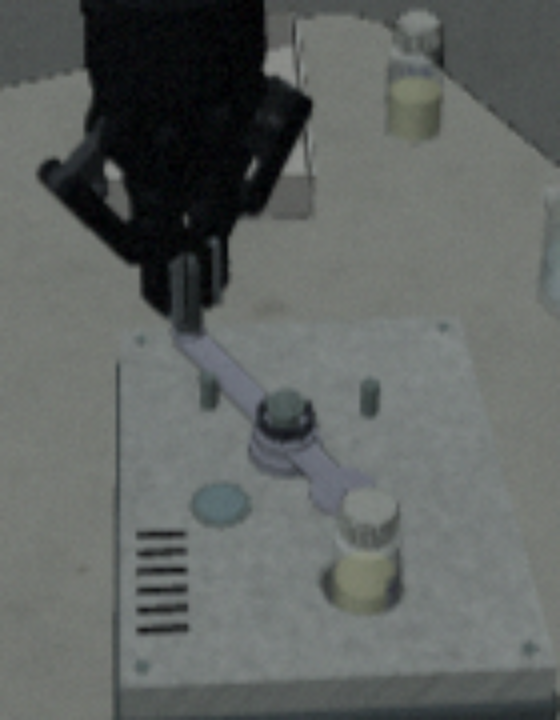

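View pics/top13.png

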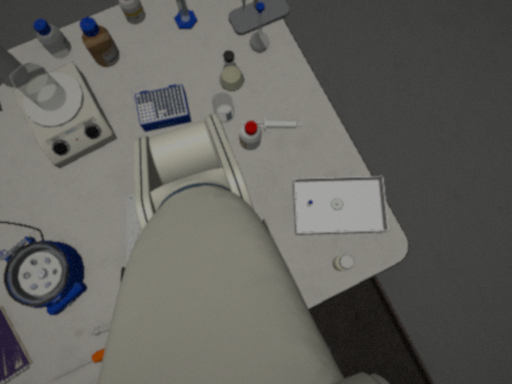

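View pics/side13f.png

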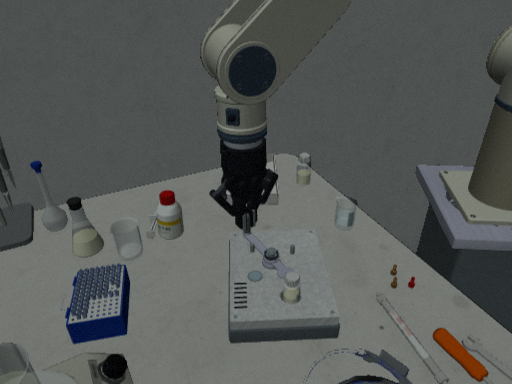

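```bash
python3 -c "
from bench import robot;print(robot.finish_job())"
```

```text
the job is handed in; nothing more can be done
None
```

The vial is home in the reader's well and released, and the shutter arm is held against its end stop with the fingers gripping the post. I handed the job in at about 14.8 s of robot time; it gave no verdict.

- **Vial:** After release its cap top measured 94.5 mm above the bench, against 94 mm for a vial standing fully home. Its horizontal position is within about 2 mm of the measured well centre. In the last side picture it still stands upright in the well.
- **Shutter:** I worked out about 1.297 rad from the tool position, where the stop is 1.30. The last commanded step moved the arm by less than 1 mm while the push rose from about 6 N to 16–18 N, so it is against the stop. The side picture shows it against the rear stop pin.
- **Other things:** The small vial and the filter are still in the tray. The bottle looks unmoved in both last pictures. The beaker was hidden by the arm in the top view, but looks unmoved from the side.

**Disagreements:**
- The finger opening read about 2.3 mm less than the known size on both the vial and the post, which looks like a constant offset.
- The two cameras differed by 1–5 mm in places, with the larger gaps at the tray.
- While holding the post at the stop, the tool also read an upward force of about 16 N, which I left as it was.

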